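# Line up the microscope objectives by length

### The job

Stand the four microscope objectives upright on the four pads of the rail, one to a pad and well centred, in order of height: the shortest on the pad next to the orange button, the tallest at the other end. Set each one down rather than dropping it, and leave the little covered specimen dish where it is.

Things in the scene. Friction and masses are not known exactly. Their poses are not given: they have to be found in the camera images.
- lens_red: Loose microscope objective standing upright, the shortest of four: a steel cylinder 30 mm in diameter with a black foot and a red band near the top of the barrel (red shoulder ring from above), then a dark nose 18 mm in diameter and 10 mm high. Total height 38 mm, so the straight 30 mm barrel runs from the foot up to 28 mm. Origin: centre of the underside; z up along its axis; its yaw means nothing. Mass between 60 and 225 g, varying.
- lens_yellow: Loose microscope objective standing upright, the second shortest of four: a steel cylinder 30 mm in diameter with a black foot and a yellow band near the top of the barrel (yellow shoulder ring from above), then a dark nose 18 mm in diameter and 10 mm high. Total height 50 mm, so the straight 30 mm barrel runs from the foot up to 40 mm. Origin: centre of the underside; z up along its axis; its yaw means nothing. Mass between 60 and 225 g, varying.
- lens_green: Loose microscope objective standing upright, the second tallest of four: a steel cylinder 30 mm in diameter with a black foot and a green band near the top of the barrel (green shoulder ring from above), then a dark nose 18 mm in diameter and 10 mm high. Total height 62 mm, so the straight 30 mm barrel runs from the foot up to 52 mm. Origin: centre of the underside; z up along its axis; its yaw means nothing. Mass between 60 and 225 g, varying.
- lens_blue: Loose microscope objective standing upright, the tallest of four: a steel cylinder 30 mm in diameter with a black foot and a blue band near the top of the barrel (blue shoulder ring from above), then a dark nose 18 mm in diameter and 10 mm high. Total height 74 mm, so the straight 30 mm barrel runs from the foot up to 64 mm. Origin: centre of the underside; z up along its axis; its yaw means nothing. Mass between 60 and 225 g, varying.
- pad_a: Fixed round black pad with a thin white circle, 50 mm in diameter, 4 mm thick, flat on top; the first counted from the rail's +y end (left as seen by the robot). Four of them lie in a row along a low aluminium rail (80 mm wide, 380 mm long, top 16 mm above the table), about 75 mm apart. Origin: centre of its underside, so the face on which an objective stands is 4 mm above the origin (20 mm above the table); z up.
- pad_b: Fixed round black pad with a thin white circle, 50 mm in diameter, 4 mm thick, flat on top; the second counted from the rail's +y end (left as seen by the robot). Four of them lie in a row along a low aluminium rail (80 mm wide, 380 mm long, top 16 mm above the table), about 75 mm apart. Origin: centre of its underside, so the face on which an objective stands is 4 mm above the origin (20 mm above the table); z up.
- pad_c: Fixed round black pad with a thin white circle, 50 mm in diameter, 4 mm thick, flat on top; the third counted from the rail's +y end (left as seen by the robot). Four of them lie in a row along a low aluminium rail (80 mm wide, 380 mm long, top 16 mm above the table), about 75 mm apart. Origin: centre of its underside, so the face on which an objective stands is 4 mm above the origin (20 mm above the table); z up.
- pad_d: Fixed round black pad with a thin white circle, 50 mm in diameter, 4 mm thick, flat on top; the fourth counted from the rail's +y end (left as seen by the robot). Four of them lie in a row along a low aluminium rail (80 mm wide, 380 mm long, top 16 mm above the table), about 75 mm apart. Origin: centre of its underside, so the face on which an objective stands is 4 mm above the origin (20 mm above the table); z up.
- start_mark: Fixed orange button, 26 mm in diameter, 6 mm high, on the rail beyond one of the two end pads: it marks the end where the row starts (the other end has a like button in grey). Either end, from start to start. It lies about 55 mm from the end pad next to it. Origin: centre of its underside.
- dish: Bystander: small loose covered specimen dish, 37 mm in diameter, 13 mm high, white rim with an amber top, standing among the objectives. To be left where it is. Origin: centre of its underside. (Two more loose bystanders, at most 45 mm high, stand among the objectives: an amber dropper bottle 22 mm in diameter and a lens brush about 100 mm long lying roughly along x.)

How it is judged:
By the outcome, as a careful person would: the job done as asked, in the order asked, and still so for the second after the job is handed in, with the robot touching nothing.
It also fails if it takes over 109 s, if anything falls off the work surface, if the arm or the gripper's body presses on something with over 40 N, if the wrist force passes 120 N, or if a joint passes its speed limit or range.

### The arm

A 6-joint arm with a two-finger parallel gripper is mounted at the origin on the work surface. World frame = base frame: x ahead of the robot, y to its left, z up, the work surface at z = 0. Lengths are in m, angles in degrees, forces in N, time in s.
With the tool pointing down it reaches from about 0.35 to 0.875 m from the base axis. Payload 4.2 kg.
Tool frame: the origin (TCP) lies on the centre line of the jaws, within the pads' length; the fingertips stand 19 mm ahead of it and the grasp point (between the pads) is the TCP; x points along the fingers, y is the direction in which the jaws open and shut, and the axes are right-handed (so a half turn about x gives the same grasp; the last joint's range is limited). The gripper opens to 87 mm and grips with 3 to 60 N. Pads are 19 mm wide; open, the fingers measure 117 mm over their backs; the gripper's body (75 mm by 190 mm) begins 51 mm behind the grasp point.
Start: joints at [-61.329, 22.042, 0.453, 0, -68.411, -14.817], TCP at [0.15, -0.607, 0.242] pointing down, gripper open.
Joint ranges: [-179.83, 179.83], [-69.29, 118.12], [-61.27, 80.66], [-181.25, 117.63], [-171.15, -9.14], [-177.46, 177.46]. Speed limits (degrees/s): [159.86, 159.86, 180, 180, 180, 180].

### API

Orientations are given as a 3x3 rotation matrix whose columns are the frame's x, y, z axes.
In Python, from station import * gives the robot as it stands.
- The arm moves only by the shell command python3 -m creep 'ROWS'. ROWS is JSON, a list of rows, each a list of 5 numbers: the opening, from 0 (shut) to 1 (fully open), then the shift along the world's x, y, z in mm, then the turn about the world's z in rad. In form: [[jaw, x, y, z, turn], ...]. A call has exactly 8 rows; each row is the pose to reach, as a shift and turn from the pose measured when the call began; what a row does not reach only later rows make up. A row lasts 1/10 s, in which the tool goes at most 50 mm and 8.59 degrees, less where a joint would pass 70% of its speed; a pose out of reach is approached as far as the arm can. A call with a gripper value outside its range is refused whole. The fingers move at their own pace and stop on an object; the grip force is fixed at half the most. Time passes only in rows, so rows that repeat a pose let the fingers close, or fill a call up. It gives the time, the measured TCP pose, the force and the opening at its end, in the units of the state.
- sense(): the state, without advancing time (a new reading comes with each control period).
- capture(name): name is "side" or "top" or "wrist"; returns a dict with "image" (420x560x3 uint8, blue, green, red), "z_map" (420x560 float32, m along the optical axis (not along the pixel's ray), 0 where there is no reading), "mtx" (3x3 intrinsics, pixels), "eye" and "attitude" of the camera in the world. Camera axes: x right, y up, looking along -z (the intrinsics and any distortion apply to the point x, -y, -z); pixel columns grow to the right and rows downward; lengths in m; the calibration is good to about 2 mm. A picture is of the moment at which its call begins.
- finish_job(): hands the job in, once; it reports no verdict.
Trained networks look in a picture, given as the dict that the camera call returned (one of the last four; its "shot" number tells which), for a name from the list of things; names that differ only in an ending like _2 or _b are one class to them, and where a whole thing is asked for, a point or a joint stands for the part that bears it (a point fixed in the world has none). Each returns a list of dicts, best first, with "confidence" (0 to 1); they miss things now and then, are a little off and sometimes report something else, mostly with a low value. They report only what shows in the picture. A call takes as long as a camera call.
- look_for(picture, thing): "box" ([left, top, right, bottom] in pixels, round what is visible of it).
- mark_of(picture, thing): "centre" ([column, row] in pixels: a listed point, or the origin of a listed thing).
The state is a dict: "time_s": time; "joints": joint angles; "joint_velocities": joint speeds; "effort": joint torques, N m; "tcp_pos": TCP position; "ee_rot": TCP orientation; "wrist_force": force on the tool from outside, world axes, zero at the start; "moment": the same for the moment, N m; "gripper_width": opening from 0.0 (shut) to 1.0 (fully open).
Only numpy, scipy, OpenCV 4.12 (cv2) and the standard library are available. Lean on these libraries where they do the work, as an engineer would, in place of code of your own. Each camera call takes 0.05 s, during which the arm holds its last target.

## Working session

There is one attempt and no reset: what is moved stays moved. The work goes in short steps, Python scripts to look and compute and a shell command to move; the robot and the scene stay as the last step left them, time stands still between calls to the robot, and variables do not carry over. Pictures are saved under pics/ and viewed, and the job is handed in when it is done.

```bash
ls; mkdir -p pics
python3 - <<'E'
from station import *
import cv2,numpy as np
s=sense();print(s['time_s'],s['tcp_pos'],s['ee_rot'],s['gripper_width'])
for n in("top","side"):
    c=capture(n);cv2.imwrite(f"pics/{n}0.png",c["image"]);print(n,c["eye"],c["attitude"],c["mtx"],[k for k in c])
E
```

```text
pics
0.0 [ 0.14952446 -0.60625722  0.24043548] [[-6.52476146e-04 -2.39248104e-01  9.70958248e-01]
 [ 2.15002457e-03  9.70955875e-01  2.39248964e-01]
 [-9.99997476e-01  2.24368833e-03 -1.19136247e-04]] 1.0010945040876815
top [0.47111992 0.01784552 0.91019187] [[-2.09600616e-03  9.96444152e-01 -8.42297979e-02]
 [-9.99997628e-01 -2.13843011e-03 -4.13452089e-04]
 [-5.92101452e-04  8.42287316e-02  9.96446271e-01]] [[466.55195192   0.         276.14742547]
 [  0.         466.55195192 211.53814054]
 [  0.           0.           1.        ]] ['image', 'z_map', 'mtx', 'eye', 'attitude', 'shot']
side [0.41883048 0.56807055 0.44070344] [[-0.97388584  0.11729635 -0.19439119]
 [-0.22673544 -0.54668119  0.80605876]
 [-0.01172226  0.82908458  0.5590003 ]] [[417.38570851   0.         273.16168462]
 [  0.         417.38570851 206.49540164]
 [  0.           0.           1.        ]] ['image', 'z_map', 'mtx', 'eye', 'attitude', 'shot']
```

View pics/top0.png

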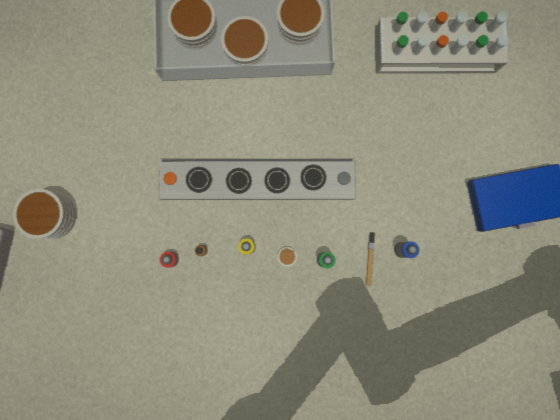

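View pics/side0.png

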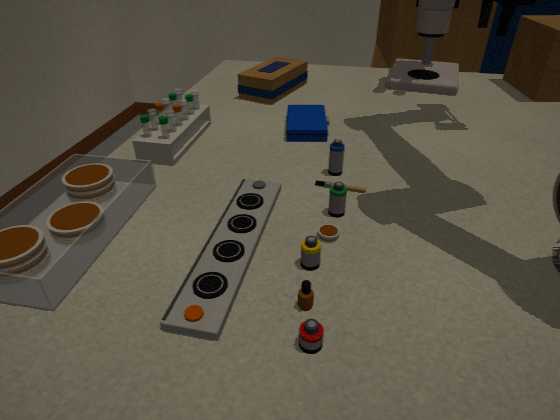

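```bash
cat > h.py <<'E'
from station import *
import cv2,numpy as np
def ray(c,u,v):
    K=c["mtx"];d=np.array([(u-K[0,2])/K[0,0],-(v-K[1,2])/K[1,1],-1.0]);return np.array(c["attitude"])@d
def at_z(c,u,v,z):
    d=ray(c,u,v);e=np.array(c["eye"]);return e+d*(z-e[2])/d[2]
def cloud(c):
    K=c["mtx"];Z=c["z_map"];v,u=np.mgrid[:Z.shape[0],:Z.shape[1]]
    P=np.stack([(u-K[0,2])/K[0,0]*Z,-(v-K[1,2])/K[1,1]*Z,-Z],-1)
    return P@np.array(c["attitude"]).T+np.array(c["eye"])
H={"lens_red":.038,"lens_yellow":.05,"lens_green":.062,"lens_blue":.074}
E
python3 - <<'E'
from h import *
for n in("top","side"):
    c=capture(n);P=cloud(c);print(n)
    for t,z in [("lens_red",0),("lens_yellow",0),("lens_green",0),("lens_blue",0),("dish",0),("pad_a",.016),("start_mark",.016)]:
        m=mark_of(c,t)[:4]
        for r in m:
            u,v=r["centre"];print(t,round(r["confidence"],2),np.round([u,v],1),np.round(at_z(c,u,v,z),4),"surf",np.round(P[int(round(v)),int(round(u))],4))
    # depth refined lenses
    for t,(u,v) in dict(lens_red=(168,260),lens_yellow=(246,246),lens_green=(326,260),lens_blue=(410,250)).items() if n=="top" else []:
        w=P[v-16:v+16,u-16:u+16].reshape(-1,3);top=w[w[:,2]>H[t]-.005];sh=w[(w[:,2]>H[t]-.014)]
        print(t,len(top),top.mean(0).round(4),len(sh),[((a.max()+a.min())/2).round(4) for a in (sh[:,0],sh[:,1])],np.ptp(sh,axis=0).round(4))
E
```

```text
top
lens_red 0.56 [173.4 257.3] [0.4593 0.2179 0.    ] surf [0.4602 0.2122 0.0297]
lens_yellow 0.62 [244.2 244.9] [0.483  0.0805 0.    ] surf [0.4822 0.0776 0.0481]
lens_green 0.79 [325.7 261.4] [ 0.4508 -0.0777  0.    ] surf [ 0.4529 -0.0718  0.0618]
lens_green 0.67 [286.7 254. ] [ 0.4652 -0.0021  0.    ] surf [ 0.4653 -0.0024  0.0108]
lens_blue 0.68 [399.6 248.1] [ 0.4762 -0.2217  0.    ] surf [ 0.4761 -0.2115  0.0414]
dish 0.5 [286.6 257.1] [ 0.4592 -0.0019  0.    ] surf [ 0.4596 -0.0024  0.0105]
pad_a 0.94 [240.7 181.9] [0.6044 0.0866 0.016 ] surf [0.6035 0.0857 0.0203]
pad_a 0.9 [275.8 178. ] [0.6118 0.0188 0.016 ] surf [0.6116 0.0184 0.0178]
pad_a 0.9 [316.  175.9] [ 0.6158 -0.0591  0.016 ] surf [ 0.615  -0.0588  0.0194]
pad_a 0.62 [198.7 179.6] [0.609  0.1679 0.016 ] surf [0.608  0.1671 0.0177]
start_mark 0.54 [169.8 178.9] [0.6105 0.2239 0.016 ] surf [0.6096 0.2224 0.0206]
lens_red 80 [0.4577 0.2044 0.1134] 209 [np.float64(0.4563), np.float64(0.1278)] [0.0296 0.2199 0.8858]
lens_yellow 72 [0.4801 0.0724 0.0732] 209 [np.float64(0.4805), np.float64(0.0527)] [0.0298 0.0698 0.873
[... 332 characters left out ...]
 ] [0.484  0.0784 0.    ] surf [0.4821 0.0908 0.0112]
lens_green 0.93 [336.8 214.1] [ 0.4523 -0.0676  0.    ] surf [ 0.4515 -0.0591  0.0061]
lens_blue 0.62 [334.4 173.3] [ 0.473  -0.2182  0.    ] surf [ 0.4732 -0.2086  0.006 ]
dish 0.79 [326.8 234. ] [ 0.4629 -0.0045  0.    ] surf [0.4614 0.0109 0.0119]
dish 0.48 [337.  170.3] [ 0.469  -0.2325  0.    ] surf [ 0.4675 -0.2085  0.014 ]
pad_a 0.89 [239.2 225. ] [0.6105 0.023  0.016 ] surf [0.6094 0.0272 0.0192]
pad_a 0.71 [211.8 283.7] [0.6076 0.1667 0.016 ] surf [0.6052 0.1714 0.0204]
pad_a 0.63 [250.7 204.6] [ 0.6082 -0.0417  0.016 ] surf [ 0.6054 -0.0344  0.0203]
start_mark 0.75 [193.9 314.2] [0.6112 0.2254 0.016 ] surf [0.6084 0.23   0.0222]
```

Run:
```python
from h import *
c=capture("top");im=c["image"]
a=cv2.resize(im[150:210,155:360],None,fx=3.9,fy=3.9,interpolation=cv2.INTER_CUBIC)
b=cv2.resize(im[225:295,150:435],None,fx=2.8,fy=2.8,interpolation=cv2.INTER_CUBIC)
a=cv2.resize(a,(798,234))
cv2.imwrite("pics/z.png",np.vstack([a,b]))
g=cv2.cvtColor(im,cv2.COLOR_BGR2GRAY)
for u,v in((199,180),(238,181),(277,180),(313,177)):
    w=(g[v-22:v+22,u-22:u+22]<75).astype(np.uint8);w=cv2.morphologyEx(w,cv2.MORPH_CLOSE,np.ones((5,5)))
    cs,_=cv2.findContours(w,0,2);k=max(cs,key=cv2.contourArea);(x,y),ax,_=cv2.fitEllipse(cv2.convexHull(k));x+=u-22;y+=v-22
    print((round(x,1),round(y,1)),ax,at_z(c,x,y,.019).round(4))
```

```text
(198.3, 179.2) (24.3424072265625, 24.624727249145508) [0.6094 0.1682 0.019 ]
(238.3, 180.3) (24.238792419433594, 24.45404624938965) [0.6071 0.091  0.019 ]
(276.7, 180.0) (23.98196792602539, 24.278287887573242) [0.6074 0.0169 0.019 ]
(312.9, 177.0) (24.190290451049805, 24.54160499572754) [ 0.6131 -0.0529  0.019 ]
```

View pics/z.png

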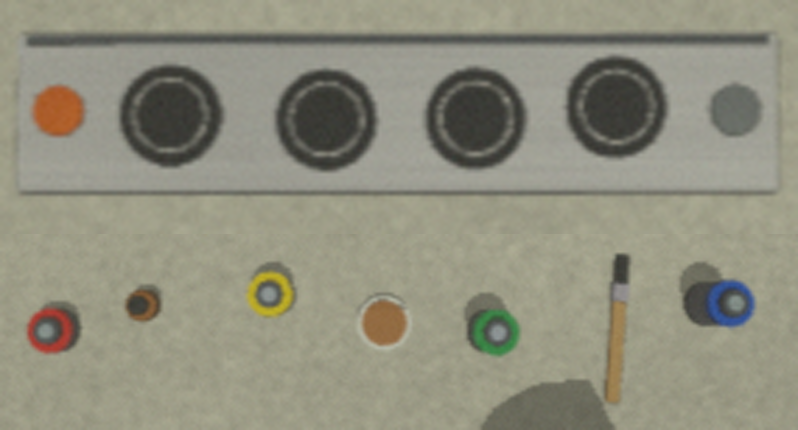

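```bash
cat >> h.py <<'E'
def lenses(c,base=None,guess=None):
    # nose tip: depth points near the top -> centroid; shoulder ring: minEnclosing over xy of points above H-14mm
    P=cloud(c);ok=c["z_map"]>0;out={}
    for t,h in H.items():
        b=(base or {}).get(t,0.);g=guess[t]
        m=ok&(np.hypot(P[...,0]-g[0],P[...,1]-g[1])<.025)&(P[...,2]>b+h-.013)&(P[...,2]<b+h+.005)
        q=P[m];nose=q[q[:,2]>b+h-.004]
        (x,y),r=cv2.minEnclosingCircle(q[:,:2].astype(np.float32))
        out[t]=dict(n=len(q),circ=(round(x,4),round(y,4),round(r,4)),mid=[round(float(np.ptp(a)/2+a.min()),4) for a in(q[:,0],q[:,1])],nose=nose.mean(0).round(4))
    return out
E
python3 - <<'E'
from h import *
g=dict(lens_red=(.457,.2150),lens_yellow=(.480,.075),lens_green=(.455,-.074),lens_blue=(.473,-.220))
c=capture("top")
for k,v in lenses(c,None,g).items():print(k,v)
hsv=cv2.cvtColor(c["image"],cv2.COLOR_BGR2HSV)
for t,(lo,hi) in dict(lens_yellow=(22,35),lens_green=(45,85),lens_blue=(105,128),lens_red=(0,4)).items():
    m=cv2.inRange(hsv,(lo,110,60),(hi,255,255))
    if t=="lens_red": m|=cv2.inRange(hsv,(170,110,60),(180,255,255))
    m[:225]=0;m[290:]=0;m[:,430:]=0;m[:,:140]=0
    ys,xs=np.nonzero(m);q=np.c_[xs,ys].astype(np.float32)
    (x,y),ax,_=cv2.fitEllipse(cv2.convexHull(q));print(t,len(q),(x,y),ax,at_z(c,x,y,H[t]-.01).round(4))
E
```

```text
lens_red {'n': 194, 'circ': (0.456, 0.2229, 0.0154), 'mid': [0.4556, 0.2229], 'nose': array([0.4564, 0.2226, 0.037 ])}
lens_yellow {'n': 190, 'circ': (0.4803, 0.074, 0.0152), 'mid': [0.4805, 0.0736], 'nose': array([0.4803, 0.0739, 0.0489])}
lens_green {'n': 206, 'circ': (0.4551, -0.075, 0.0151), 'mid': [0.4554, -0.0747], 'nose': array([ 0.4551, -0.075 ,  0.0611])}
lens_blue {'n': 213, 'circ': (0.4735, -0.2253, 0.0153), 'mid': [0.4742, -0.2255], 'nose': array([ 0.4734, -0.2252,  0.073 ])}
lens_yellow 146 (246.0746307373047, 246.06689453125) (15.997461318969727, 16.251413345336914) [0.4803 0.0743 0.04  ]
lens_green 97 (326.6256408691406, 259.6878967285156) (14.796635627746582, 15.373808860778809) [ 0.455 -0.074  0.052]
lens_blue 122 (410.187255859375, 249.39305114746094) (15.752951622009277, 16.229318618774414) [ 0.4735 -0.2239  0.064 ]
lens_red 117 (167.6446075439453, 258.99200439453125) (15.234430313110352, 15.74319839477539) [0.4565 0.2226 0.028 ]
```

The picture shows the orange button at the left (+y) end, so red→pad_a, yellow→b, green→c and blue→d. The lens fits agree with a 30 mm diameter. I'll move the arm in now.

```bash
python3 -m creep '[[1,33,31,0,-0.03],[1,66,62,0,-0.06],[1,100,94,0,-0.09],[1,133,125,0,-0.12],[1,166,157,0,-0.15],[1,200,190,0,-0.18],[1,235,220,0,-0.21],[1,270,250,0,-0.24]]'
```

```text
time_s: 1.8
tcp_pos: [0.4209, -0.3553, 0.242]
ee_rot: [[0.001, -0.001, 1.0], [-0.0, 1.0, 0.001], [-1.0, -0.0, 0.001]]
wrist_force: [1.1, -1.3, -0.5]
gripper_width: 0.997
```

```bash
python3 -m creep '[[0.6,4,45,0,0],[0.6,8,90,0,0],[0.6,13,135,0,0],[0.6,18,180,0,0],[0.6,22,225,0,0],[0.6,26,270,0,0],[0.6,30,315,0,0],[0.6,35,360,0,0]]'
```

```text
time_s: 2.6
tcp_pos: [0.4557, 0.0065, 0.2425]
ee_rot: [[0.002, -0.001, 1.0], [-0.0, 1.0, 0.001], [-1.0, -0.0, 0.002]]
wrist_force: [1.3, -0.1, -0.0]
gripper_width: 0.603
```

```bash
python3 -m creep '[[0.6,0,45,0,0],[0.6,0,90,0,0],[0.6,0,135,0,0],[0.6,0,180,0,0],[0.6,0,218,-20,0],[0.6,0,218,-60,0],[0.6,0,218,-90,0],[0.6,0,218,-90,0]]'
```

```text
time_s: 3.4
tcp_pos: [0.4532, 0.223, 0.1486]
ee_rot: [[-0.006, -0.001, 1.0], [-0.006, 1.0, 0.001], [-1.0, -0.006, -0.006]]
wrist_force: [-0.3, -0.9, -0.4]
gripper_width: 0.601
```

Run:
```python
from h import *
s=sense();print(s["tcp_pos"])
c=capture("wrist");cv2.imwrite("pics/w1.png",c["image"])
print(c["eye"],np.round(c["attitude"],3),c["mtx"][0])
P=cloud(c);ok=c["z_map"]>0
m=ok&(np.hypot(P[...,0]-.456,P[...,1]-.223)<.03)&(P[...,2]>.024)&(P[...,2]<.045)
q=P[m];print(len(q))
if len(q):
    print(cv2.minEnclosingCircle(q[:,:2].astype(np.float32)));n=q[q[:,2]>.034];print(n.mean(0))
```

```text
[0.45322992 0.2230226  0.14863471]
[0.37992022 0.22515997 0.29108456] [[-0.001 -0.965 -0.262]
 [ 1.    -0.002  0.005]
 [-0.006 -0.262  0.965]] [377.27714929   0.         284.38542053]
1332
((0.4538973271846771, 0.22667230665683746), 0.015548763796687126)
[0.45326921 0.226652   0.03703733]
```

View pics/w1.png

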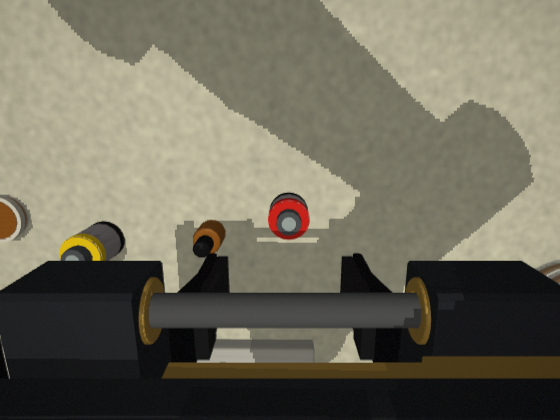

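The wrist view has the red lens at (289,216), between the fingers. It agrees with the top camera to 2–3 mm, so I'm descending.

```bash
python3 -m creep '[[0.6,2,1,-35,0],[0.6,2,1,-70,0],[0.6,2,1,-100,0],[0.6,2,1,-118,0],[0.6,2,1,-126,0],[0.6,2,1,-126,0],[0.3,2,1,-126,0],[0.2,2,1,-126,0]]'
```

```text
time_s: 4.25
tcp_pos: [0.458, 0.2257, 0.0269]
ee_rot: [[0.002, -0.002, 1.0], [-0.001, 1.0, 0.002], [-1.0, -0.001, 0.002]]
wrist_force: [-0.3, -0.3, -0.6]
gripper_width: 0.495
```

```bash
python3 -m creep '[[0.2,0,0,0,0],[0.2,0,0,0,0],[0.2,0,0,0,0],[0.2,0,0,0,0],[0.2,0,0,10,0],[0.2,0,0,20,0],[0.2,0,0,30,0],[0.2,0,0,40,0]]'
python3 - <<'E'
from h import *
c=capture("side");cv2.imwrite("pics/s1.png",c["image"])
E
```

```text
time_s: 5.05
tcp_pos: [0.458, 0.2257, 0.0679]
ee_rot: [[0.002, -0.002, 1.0], [-0.001, 1.0, 0.002], [-1.0, -0.001, 0.002]]
wrist_force: [1.1, -0.4, -1.1]
gripper_width: 0.34
```

View pics/s1.png

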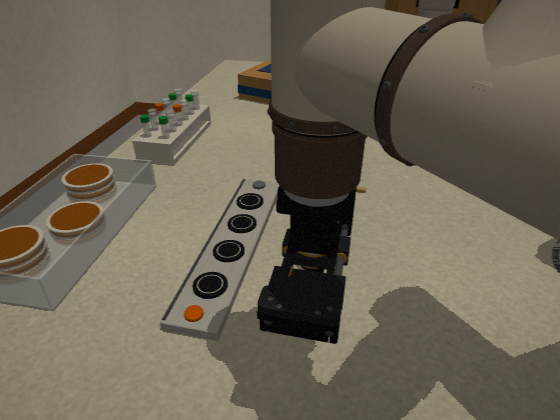

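```bash
python3 -m creep '[[0.2,0,0,35,0],[0.2,20,-5,50,0],[0.2,50,-15,50,0],[0.2,85,-28,50,0],[0.2,120,-42,50,0],[0.2,145,-54,50,0],[0.2,153,-57,50,0],[0.2,153,-57,50,0]]'
python3 - <<'E'
from h import *
c=capture("wrist");cv2.imwrite("pics/w2.png",c["image"])
c=capture("top");cv2.imwrite("pics/t2.png",c["image"])
print(sense()["tcp_pos"])
E
```

```text
time_s: 5.9
tcp_pos: [0.6123, 0.1688, 0.119]
ee_rot: [[0.004, -0.0, 1.0], [0.001, 1.0, 0.0], [-1.0, 0.001, 0.004]]
wrist_force: [-0.5, -0.6, -1.5]
gripper_width: 0.337
[0.61085177 0.16955861 0.11928197]
```

View pics/w2.png

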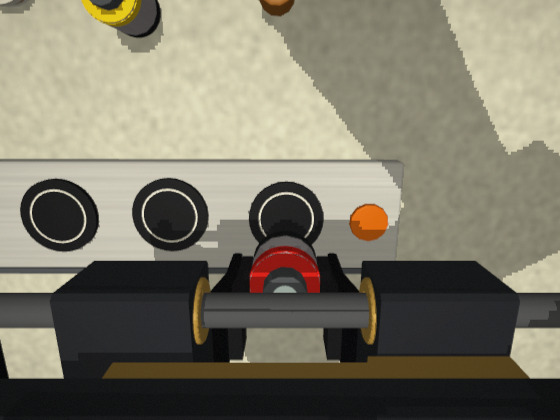

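```bash
cat >> h.py <<'E'
def wristrel(colour,padx=None):
    """world-frame estimate by wrist camera of held lens axis and of the nearest pad; returns pad-lens"""
    c=capture("wrist");P=cloud(c);ok=c["z_map"]>0;im=c["image"];s=sense();t=s["tcp_pos"]
    hsv=cv2.cvtColor(im,cv2.COLOR_BGR2HSV)
    R={"red":[(0,6),(170,180)],"yellow":[(20,36)],"green":[(42,88)],"blue":[(100,130)]}[colour]
    m=sum(cv2.inRange(hsv,(a,90,30),(b,255,255)) for a,b in R)>0
    near=ok&(np.hypot(P[...,0]-t[0],P[...,1]-t[1])<.03)&(np.abs(P[...,2]-t[2])<.06)
    q=P[m&near];
    # fit circle radius 15mm to side+shoulder: use least squares on points at outer radius (front side)
    from scipy.optimize import least_squares
    side=P[near&(np.abs(P[...,0]-t[0])<.03)]
    f=lambda p:np.hypot(q[:,0]-p[0],q[:,1]-p[1])-.015
    zt=np.percentile(q[:,2],97);band=q[q[:,2]<zt-.0025]
    f=lambda p:np.hypot(band[:,0]-p[0],band[:,1]-p[1])-.015
    r=least_squares(f,[t[0],t[1]],loss="soft_l1",f_scale=.0005)
    print("lens",r.x.round(4),"n",len(band),"rms",np.sqrt(np.mean(r.fun**2)).round(5),"shoulder z",zt.round(4),"tcp",t.round(4))
    # pad: white thin circle
    g=cv2.cvtColor(im,cv2.COLOR_BGR2GRAY)
    z=ok&(np.abs(P[...,2]-.02)<.02)
    dark=((g<70)&z).astype(np.uint8)
    dark=cv2.morphologyEx(dark,cv2.MORPH_CLOSE,np.ones((3,3)))
    return c,P,r.x,dark
E
python3 - <<'E'
from h import *
c,P,l,d=wristrel("red")
cv2.imwrite("pics/d2.png",np.hstack([d*255]))
im=c["image"]
cv2.imwrite("pics/c2.png",cv2.resize(im[160:320,220:360],None,fx=3.7,fy=3.7,interpolation=cv2.INTER_CUBIC))
E
```

```text
lens [0.6058 0.1709] n 394 rms 0.00042 shoulder z 0.1198 tcp [0.6107 0.1698 0.1195]
```

View pics/c2.png

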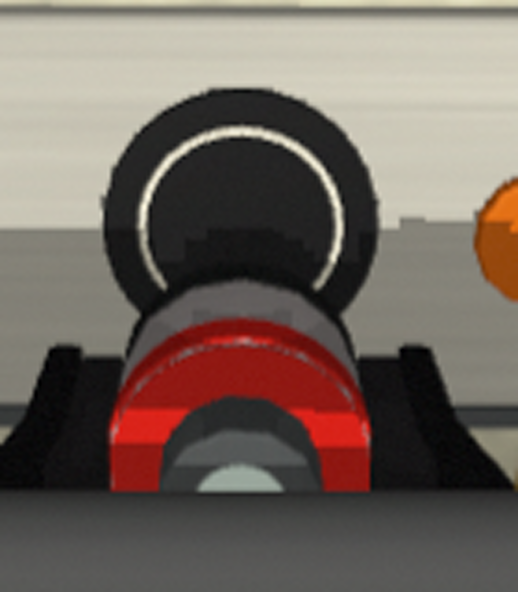

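View pics/d2.png

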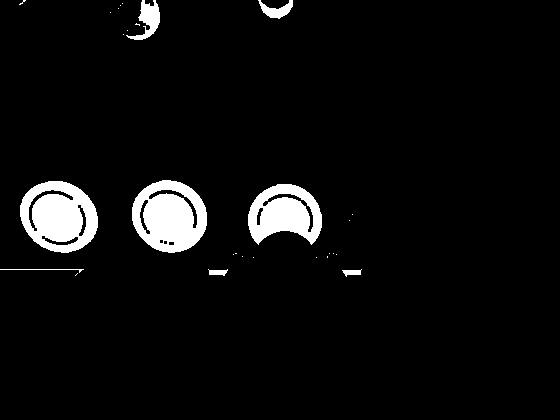

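```bash
cat >> h.py <<'E'
def padfit(c,mask,l,zp=.02,rad=.03):
    from scipy.optimize import least_squares
    lab_n,lab=cv2.connectedComponents(mask)
    best=None
    for k in range(1,lab_n):
        mm=(lab==k).astype(np.uint8)
        if mm.sum()<400: continue
        cs,_=cv2.findContours(mm,0,cv2.CHAIN_APPROX_NONE);k2=max(cs,key=cv2.contourArea)[:,0].astype(float)
        # keep upper arc (unoccluded): rows above centre of extent
        h=cv2.convexHull(k2.astype(np.float32))[:,0]
        k2=k2[k2[:,1]<k2[:,1].min()+.6*np.ptp(k2[:,0])]
        X=np.array([at_z(c,u,v,zp)[:2] for u,v in k2])
        f=lambda p:np.hypot(X[:,0]-p[0],X[:,1]-p[1])-p[2]
        r=least_squares(f,[X[:,0].mean(),X[:,1].mean(),.025],loss="soft_l1",f_scale=.0005)
        if abs(r.x[2]-.025)<.003:
            print("pad",r.x.round(4),"rms",np.sqrt(np.mean(r.fun**2)).round(5),"pad-lens mm",((r.x[:2]-l)*1000).round(1))
E
python3 - <<'E'
from h import *
c,P,l,d=wristrel("red");padfit(c,d,l)
E
```

```text
lens [0.6057 0.1712] n 409 rms 0.0005 shoulder z 0.12 tcp [0.6108 0.17   0.1197]
pad [0.6049 0.0215 0.0253] rms 0.00035 pad-lens mm [  -0.8 -149.7]
pad [0.6039 0.0948 0.0246] rms 0.00027 pad-lens mm [ -1.8 -76.4]
pad [0.6059 0.1712 0.0242] rms 0.00024 pad-lens mm [ 0.1 -0. ]
```

```bash
python3 -m creep '[[0.2,0,0,-20,0],[0.2,0,0,-40,0],[0.2,0,0,-55,0],[0.2,0,0,-63,0],[0.2,0,0,-67,0],[0.2,0,0,-69,0],[0.2,0,0,-69,0],[0.2,0,0,-69,0]]'
python3 - <<'E'
from h import *
c,P,l,d=wristrel("red");padfit(c,d,l)
E
```

```text
time_s: 6.9
tcp_pos: [0.6112, 0.1703, 0.0515]
ee_rot: [[0.005, -0.004, 1.0], [0.002, 1.0, 0.004], [-1.0, 0.002, 0.005]]
wrist_force: [-0.9, -0.3, -0.2]
gripper_width: 0.335
lens [0.6062 0.1716] n 390 rms 0.00058 shoulder z 0.0519 tcp [0.6112 0.1702 0.0514]
pad [0.6021 0.0954 0.0229] rms 0.00353 pad-lens mm [ -4.1 -76.2]
```

```bash
python3 -m creep '[[0.2,0,0,-1,0],[0.2,0,0,-1.5,0],[0.2,0,0,-2,0],[0.2,0,0,-2.5,0],[0.2,0,0,-3,0],[0.2,0,0,-3,0],[0.2,0,0,-3,0],[0.2,0,0,-3,0]]'
```

```text
time_s: 7.75
tcp_pos: [0.6112, 0.1702, 0.0485]
ee_rot: [[0.005, -0.003, 1.0], [0.002, 1.0, 0.003], [-1.0, 0.002, 0.005]]
wrist_force: [0.5, -0.0, -0.5]
gripper_width: 0.335
```

```bash
python3 -m creep '[[0.2,0,0,-0.5,0],[0.2,0,0,-0.5,0],[0.2,0,0,-1,0],[0.2,0,0,-1,0],[0.2,0,0,-1.3,0],[0.2,0,0,-1.3,0],[0.2,0,0,-1.3,0],[0.2,0,0,-1.3,0]]'
```

```text
time_s: 8.55
tcp_pos: [0.6113, 0.1703, 0.0481]
ee_rot: [[0.006, -0.004, 1.0], [0.002, 1.0, 0.004], [-1.0, 0.002, 0.006]]
wrist_force: [-2.0, -0.1, 5.3]
gripper_width: 0.336
```

Contact at about 5 N. I'll release and back off.

```bash
python3 -m creep '[[0.36,0,0,0,0],[0.4,0,0,0,0],[0.5,0,0,0,0],[0.55,0,0,0,0],[0.55,0,0,0,0],[0.55,0,0,20,0],[0.55,0,0,50,0],[0.55,0,0,90,0]]'
python3 - <<'E'
from h import *
c,P,l,d=wristrel("red") if 0 else (None,)*4
c=capture("wrist");cv2.imwrite("pics/w3.png",c["image"]);P=cloud(c)
ok=c["z_map"]>0
m=ok&(np.hypot(P[...,0]-.6062,P[...,1]-.171)<.022)&(P[...,2]>.044)&(P[...,2]<.062)
print(cv2.minEnclosingCircle(P[m][:,:2].astype(np.float32)))
c=capture("top");cv2.imwrite("pics/t3.png",c["image"])
E
```

```text
time_s: 9.35
tcp_pos: [0.6101, 0.1697, 0.137]
ee_rot: [[0.001, -0.004, 1.0], [-0.0, 1.0, 0.004], [-1.0, -0.0, 0.001]]
wrist_force: [0.4, 0.0, -0.0]
gripper_width: 0.546
((0.6063292026519775, 0.1717611849308014), 0.0154873663559556)
```

View pics/w3.png

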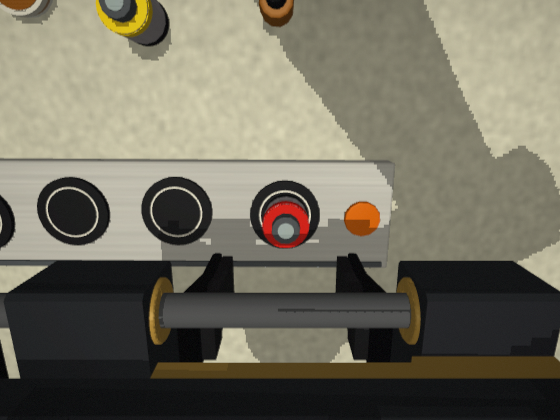

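```bash
python3 -m creep '[[0.6,-22,-16,0,0],[0.6,-55,-40,0,0],[0.6,-85,-62,0,0],[0.6,-112,-82,0,0],[0.6,-130,-94,0,0],[0.6,-130,-94,-20,0],[0.6,-130,-94,-40,0],[0.6,-130,-94,-40,0]]'
python3 - <<'E'
from h import *
print(sense()["tcp_pos"])
c=capture("wrist");cv2.imwrite("pics/w4.png",c["image"]);P=cloud(c)
ok=c["z_map"]>0
m=ok&(np.hypot(P[...,0]-.477,P[...,1]-.077)<.025)&(P[...,2]>.036)&(P[...,2]<.055)
print(cv2.minEnclosingCircle(P[m][:,:2].astype(np.float32)))
E
```

```text
time_s: 10.25
tcp_pos: [0.483, 0.0768, 0.1024]
ee_rot: [[0.012, -0.004, 1.0], [0.004, 1.0, 0.004], [-1.0, 0.004, 0.012]]
wrist_force: [-0.2, 0.4, -0.4]
gripper_width: 0.597
[0.48295585 0.07675159 0.10243346]
((0.4777209460735321, 0.07776311784982681), 0.015738701447844505)
```

View pics/w4.png

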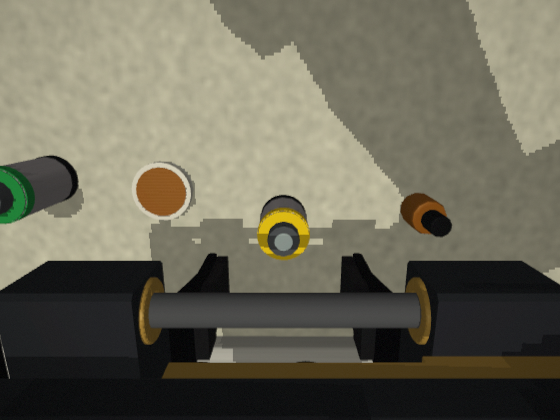

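```bash
python3 -m creep '[[0.6,-2,0,-25,0],[0.6,-3,0,-50,0],[0.6,-3,0,-66,0],[0.6,-3,0,-72,0],[0.6,-3,0,-72,0],[0.6,-3,0,-72,0],[0.3,-3,0,-72,0],[0.2,-3,0,-72,0]]'
```

```text
time_s: 11.1
tcp_pos: [0.4817, 0.0775, 0.0326]
ee_rot: [[0.017, -0.005, 1.0], [0.006, 1.0, 0.005], [-1.0, 0.006, 0.017]]
wrist_force: [-0.2, -0.1, -0.5]
gripper_width: 0.494
```

```bash
python3 -m creep '[[0.2,0,0,0,0],[0.2,0,0,0,0],[0.2,0,0,0,0],[0.2,0,0,0,0],[0.2,0,0,20,0],[0.2,0,0,45,0],[0.2,0,0,75,0],[0.2,0,0,90,0]]'
```

```text
time_s: 11.9
tcp_pos: [0.4824, 0.0778, 0.1244]
ee_rot: [[0.019, -0.005, 1.0], [0.007, 1.0, 0.005], [-1.0, 0.007, 0.019]]
wrist_force: [0.5, -0.2, -1.7]
gripper_width: 0.335
```

```bash
python3 -m creep '[[0.2,20,3,0,0],[0.2,50,6,0,0],[0.2,80,9,0,0],[0.2,105,12,0,0],[0.2,120,15,0,0],[0.2,127,15,0,0],[0.2,127,15,0,0],[0.2,127,15,0,0]]'
python3 - <<'E'
from h import *
print(sense()["ee_rot"][:,0])
c,P,l,d=wristrel("yellow");padfit(c,d,l)
cv2.imwrite("pics/w5.png",c["image"])
E
```

```text
time_s: 12.7
tcp_pos: [0.6082, 0.0925, 0.1237]
ee_rot: [[0.017, -0.005, 1.0], [0.007, 1.0, 0.005], [-1.0, 0.007, 0.017]]
wrist_force: [0.5, -0.0, -1.5]
gripper_width: 0.336
[ 0.0172973   0.00664531 -0.99982831]
lens [0.6038 0.0939] n 478 rms 0.00034 shoulder z 0.1312 tcp [0.6082 0.0926 0.124 ]
pad [0.6043 0.0206 0.0246] rms 0.00029 pad-lens mm [  0.5 -73.4]
pad [0.6035 0.0937 0.0242] rms 0.00026 pad-lens mm [-0.2 -0.2]
pad [0.6058 0.1698 0.0239] rms 0.00631 pad-lens mm [ 2.  75.9]
pad [ 0.6103 -0.0485  0.0252] rms 0.00034 pad-lens mm [   6.5 -142.4]
```

View pics/w5.png

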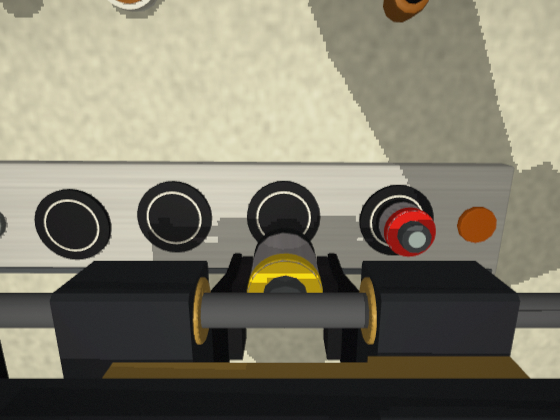

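```bash
python3 -m creep '[[0.2,0,0,-20,0],[0.2,0,0,-42,0],[0.2,0,0,-57,0],[0.2,0,0,-64,0],[0.2,0,0,-67,0],[0.2,0,0,-68,0],[0.2,0,0,-68,0],[0.2,0,0,-68,0]]'
python3 - <<'E'
from h import *
c,P,l,d=wristrel("yellow");padfit(c,d,l)
E
```

```text
time_s: 13.55
tcp_pos: [0.6087, 0.0928, 0.0569]
ee_rot: [[0.019, -0.005, 1.0], [0.007, 1.0, 0.005], [-1.0, 0.007, 0.019]]
wrist_force: [-0.1, 0.1, -1.1]
gripper_width: 0.341
lens [0.6043 0.0942] n 519 rms 0.00063 shoulder z 0.0644 tcp [0.6086 0.0928 0.0568]
```

```bash
python3 -m creep '[[0.2,0,0,-0.5,0],[0.2,0,0,-1,0],[0.2,0,0,-1.5,0],[0.2,0,0,-1.8,0],[0.2,0,0,-2,0],[0.2,0,0,-2,0],[0.2,0,0,-2,0],[0.2,0,0,-2,0]]'
```

```text
time_s: 14.4
tcp_pos: [0.6086, 0.0928, 0.0548]
ee_rot: [[0.019, -0.005, 1.0], [0.007, 1.0, 0.005], [-1.0, 0.007, 0.019]]
wrist_force: [-0.2, 0.5, -1.4]
gripper_width: 0.337
```

```bash
python3 -m creep '[[0.2,0,0,-0.4,0],[0.2,0,0,-0.8,0],[0.2,0,0,-1.2,0],[0.2,0,0,-1.4,0],[0.2,0,0,-1.6,0],[0.2,0,0,-1.6,0],[0.2,0,0,-1.6,0],[0.2,0,0,-1.6,0]]'
```

```text
time_s: 15.2
tcp_pos: [0.6086, 0.0928, 0.0533]
ee_rot: [[0.019, -0.005, 1.0], [0.007, 1.0, 0.005], [-1.0, 0.007, 0.019]]
wrist_force: [-0.1, -0.2, -1.5]
gripper_width: 0.337
```

```bash
python3 -m creep '[[0.2,0,0,-0.3,0],[0.2,0,0,-0.6,0],[0.2,0,0,-0.9,0],[0.2,0,0,-1.2,0],[0.2,0,0,-1.2,0],[0.2,0,0,-1.2,0],[0.2,0,0,-1.2,0],[0.2,0,0,-1.2,0]]'
```

```text
time_s: 16.0
tcp_pos: [0.6087, 0.0928, 0.0532]
ee_rot: [[0.02, -0.006, 1.0], [0.007, 1.0, 0.006], [-1.0, 0.007, 0.02]]
wrist_force: [-3.3, 0.1, 6.8]
gripper_width: 0.338
```

Contact at about 7 N. Releasing.

```bash
python3 -m creep '[[0.36,0,0,0,0],[0.4,0,0,0,0],[0.5,0,0,0,0],[0.55,0,0,0,0],[0.55,0,0,0,0],[0.55,0,0,30,0],[0.55,0,0,70,0],[0.55,0,0,100,0]]'
python3 - <<'E'
from h import *
c=capture("wrist");cv2.imwrite("pics/w6.png",c["image"]);P=cloud(c)
ok=c["z_map"]>0
m=ok&(np.hypot(P[...,0]-.6042,P[...,1]-.094)<.022)&(P[...,2]>.056)&(P[...,2]<.075)
print(cv2.minEnclosingCircle(P[m][:,:2].astype(np.float32)))
E
```

```text
time_s: 16.8
tcp_pos: [0.6093, 0.0929, 0.1552]
ee_rot: [[0.021, -0.006, 1.0], [0.007, 1.0, 0.006], [-1.0, 0.007, 0.021]]
wrist_force: [-0.2, -0.2, 0.6]
gripper_width: 0.549
((0.6044688820838928, 0.09409555047750473), 0.015616841614246368)
```

View pics/w6.png

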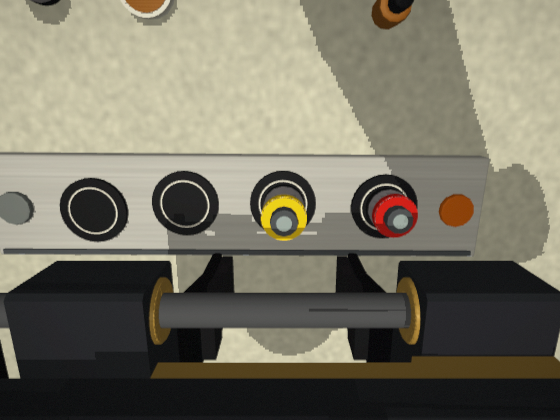

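```bash
python3 -m creep '[[0.6,-25,-27,0,0],[0.6,-56,-61,0,0],[0.6,-87,-95,0,0],[0.6,-115,-125,0,0],[0.6,-137,-149,0,0],[0.6,-153,-166,0,0],[0.6,-153,-166,0,0],[0.6,-153,-166,0,0]]'
python3 - <<'E'
from h import *
print(sense()["tcp_pos"])
c=capture("wrist");cv2.imwrite("pics/w7.png",c["image"]);P=cloud(c)
ok=c["z_map"]>0
m=ok&(np.hypot(P[...,0]-.4515,P[...,1]+.0715)<.025)&(P[...,2]>.048)&(P[...,2]<.068)
print(cv2.minEnclosingCircle(P[m][:,:2].astype(np.float32)))
E
```

```text
time_s: 17.65
tcp_pos: [0.4594, -0.0727, 0.1612]
ee_rot: [[0.032, -0.007, 0.999], [0.009, 1.0, 0.007], [-0.999, 0.009, 0.032]]
wrist_force: [0.3, 0.3, 0.3]
gripper_width: 0.598
[ 0.45942646 -0.07268688  0.16119614]
((0.45217907428741455, -0.07171937823295593), 0.015336877666413784)
```

View pics/w7.png

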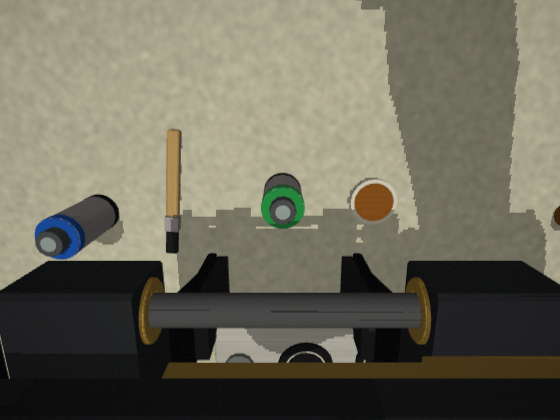

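```bash
python3 -m creep '[[0.6,-1,0,-25,0],[0.6,-2,0,-60,0],[0.6,-3,0,-92,0],[0.6,-3,0,-112,0],[0.6,-3,0,-119,0],[0.6,-3,0,-121,0],[0.6,-3,0,-121,0],[0.6,-3,0,-121,0]]'
```

```text
time_s: 18.5
tcp_pos: [0.458, -0.072, 0.0411]
ee_rot: [[0.035, -0.008, 0.999], [0.01, 1.0, 0.008], [-0.999, 0.01, 0.035]]
wrist_force: [-0.1, 0.3, -0.2]
gripper_width: 0.601
```

```bash
python3 -m creep '[[0.3,0,0,0,0],[0.2,0,0,0,0],[0.2,0,0,0,0],[0.2,0,0,0,0],[0.2,0,0,0,0],[0.2,0,0,0,0],[0.2,0,0,5,0],[0.2,0,0,10,0]]'
```

```text
time_s: 19.3
tcp_pos: [0.4575, -0.072, 0.051]
ee_rot: [[0.033, -0.008, 0.999], [0.01, 1.0, 0.007], [-0.999, 0.01, 0.033]]
wrist_force: [0.3, 0.2, -1.8]
gripper_width: 0.337
```

```bash
python3 -m creep '[[0.2,0,0,30,0],[0.2,20,12,70,0],[0.2,50,30,80,0],[0.2,85,51,80,0],[0.2,120,72,80,0],[0.2,145,87,80,0],[0.2,152,91,80,0],[0.2,152,91,80,0]]'
python3 - <<'E'
from h import *
print(sense()["ee_rot"][:,0])
c,P,l,d=wristrel("green");padfit(c,d,l)
cv2.imwrite("pics/w8.png",c["image"])
E
```

```text
time_s: 20.1
tcp_pos: [0.6097, 0.0195, 0.1303]
ee_rot: [[0.032, -0.008, 0.999], [0.01, 1.0, 0.008], [-0.999, 0.009, 0.032]]
wrist_force: [-0.9, -0.1, -2.4]
gripper_width: 0.338
[ 0.03209887  0.00975915 -0.99943705]
lens [0.6037 0.0209] n 466 rms 0.0005 shoulder z 0.1412 tcp [0.6086 0.0189 0.1303]
pad [0.6041 0.0195 0.0242] rms 0.0002 pad-lens mm [ 0.4 -1.4]
pad [0.611  0.093  0.0252] rms 0.00485 pad-lens mm [ 7.3 72.1]
pad [0.6051 0.1679 0.0233] rms 0.00713 pad-lens mm [  1.4 147. ]
pad [ 0.61   -0.0494  0.0247] rms 0.00027 pad-lens mm [  6.3 -70.3]
```

View pics/w8.png

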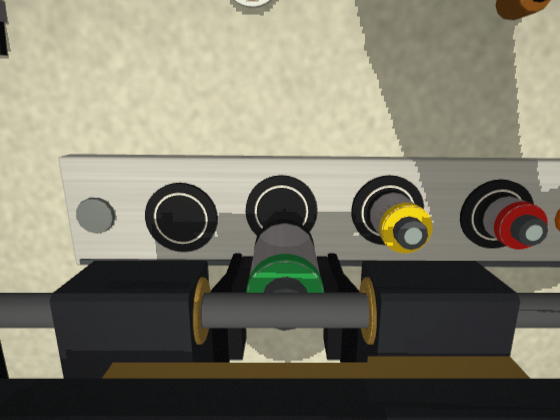

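```bash
python3 -m creep '[[0.2,0,-1,-20,0],[0.2,0,-1,-42,0],[0.2,0,-1,-56,0],[0.2,0,-1,-62,0],[0.2,0,-1,-65,0],[0.2,0,-1,-66,0],[0.2,0,-1,-66,0],[0.2,0,-1,-66,0]]'
```

```text
time_s: 20.95
tcp_pos: [0.609, 0.018, 0.0651]
ee_rot: [[0.033, -0.008, 0.999], [0.01, 1.0, 0.007], [-0.999, 0.01, 0.033]]
wrist_force: [0.3, -0.8, -1.9]
gripper_width: 0.341
```

```bash
python3 -m creep '[[0.2,0,0,-0.5,0],[0.2,0,0,-0.5,0],[0.2,0,0,-1,0],[0.2,0,0,-1,0],[0.2,0,0,-1.5,0],[0.2,0,0,-1.5,0],[0.2,0,0,-1.5,0],[0.2,0,0,-1.5,0]]'
```

```text
time_s: 21.75
tcp_pos: [0.609, 0.0179, 0.0636]
ee_rot: [[0.033, -0.008, 0.999], [0.01, 1.0, 0.007], [-0.999, 0.01, 0.033]]
wrist_force: [-0.3, -0.1, -0.9]
gripper_width: 0.338
```

```bash
python3 -m creep '[[0.2,0,0,-0.3,0],[0.2,0,0,-0.6,0],[0.2,0,0,-0.9,0],[0.2,0,0,-1.2,0],[0.2,0,0,-1.2,0],[0.2,0,0,-1.2,0],[0.2,0,0,-1.2,0],[0.2,0,0,-1.2,0]]'
```

```text
time_s: 22.55
tcp_pos: [0.609, 0.018, 0.0624]
ee_rot: [[0.033, -0.008, 0.999], [0.01, 1.0, 0.007], [-0.999, 0.01, 0.033]]
wrist_force: [-0.3, 0.1, -1.0]
gripper_width: 0.337
```

```bash
python3 -m creep '[[0.2,0,0,-0.3,0],[0.2,0,0,-0.6,0],[0.2,0,0,-0.9,0],[0.2,0,0,-1.2,0],[0.2,0,0,-1.2,0],[0.2,0,0,-1.2,0],[0.2,0,0,-1.2,0],[0.2,0,0,-1.2,0]]'
```

```text
time_s: 23.35
tcp_pos: [0.609, 0.018, 0.0615]
ee_rot: [[0.033, -0.008, 0.999], [0.01, 1.0, 0.008], [-0.999, 0.01, 0.033]]
wrist_force: [-1.1, 0.3, 3.5]
gripper_width: 0.335
```

```bash
python3 -m creep '[[0.36,0,0,0,0],[0.4,0,0,0,0],[0.5,0,0,0,0],[0.55,0,0,0,0],[0.55,0,0,0,0],[0.55,0,0,30,0],[0.55,0,0,65,0],[0.55,0,0,95,0]]'
python3 - <<'E'
from h import *
c=capture("wrist");cv2.imwrite("pics/w9.png",c["image"]);P=cloud(c)
ok=c["z_map"]>0
m=ok&(np.hypot(P[...,0]-.604,P[...,1]-.020)<.022)&(P[...,2]>.068)&(P[...,2]<.086)
print(cv2.minEnclosingCircle(P[m][:,:2].astype(np.float32)))
E
```

```text
time_s: 24.15
tcp_pos: [0.6093, 0.018, 0.158]
ee_rot: [[0.033, -0.008, 0.999], [0.01, 1.0, 0.008], [-0.999, 0.01, 0.034]]
wrist_force: [1.2, 0.5, -1.1]
gripper_width: 0.549
((0.6029086112976074, 0.019444206729531288), 0.015429528430104256)
```

View pics/w9.png

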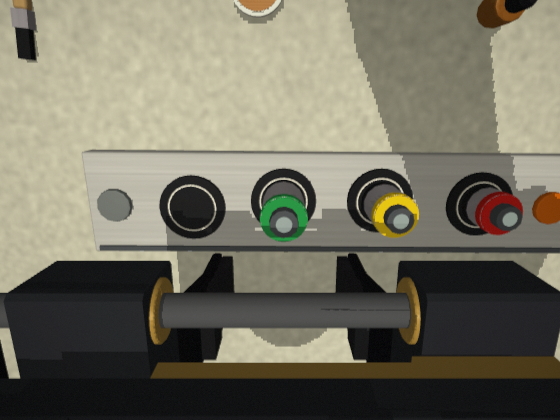

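```bash
python3 -m creep '[[0.6,-12,-21,0,0],[0.6,-28,-50,0,0],[0.6,-46,-82,0,0],[0.6,-64,-114,0,0],[0.6,-80,-143,0,0],[0.6,-90,-161,0,0],[0.6,-94,-168,0,0],[0.6,-94,-168,0,0]]'; python3 -m creep '[[0.6,-8,-15,0,0],[0.6,-20,-36,0,0],[0.6,-32,-57,0,0],[0.6,-39,-70,0,0],[0.6,-42,-74,0,0],[0.6,-42,-74,0,0],[0.6,-42,-74,0,0],[0.6,-42,-74,0,0]]'
python3 - <<'E'
from h import *
print(sense()["tcp_pos"])
c=capture("wrist");cv2.imwrite("pics/w10.png",c["image"]);P=cloud(c)
ok=c["z_map"]>0
m=ok&(np.hypot(P[...,0]-.470,P[...,1]+.222)<.025)&(P[...,2]>.06)&(P[...,2]<.08)
print(cv2.minEnclosingCircle(P[m][:,:2].astype(np.float32)))
E
```

```text
time_s: 25.0
tcp_pos: [0.5181, -0.1503, 0.164]
ee_rot: [[0.044, -0.008, 0.999], [0.011, 1.0, 0.008], [-0.999, 0.01, 0.044]]
wrist_force: [1.0, -0.3, -0.4]
gripper_width: 0.605
time_s: 25.8
tcp_pos: [0.4766, -0.2237, 0.164]
ee_rot: [[0.044, -0.009, 0.999], [0.011, 1.0, 0.009], [-0.999, 0.01, 0.044]]
wrist_force: [0.5, 0.2, 0.5]
gripper_width: 0.602
[ 0.47662789 -0.22370904  0.16402095]
((0.4708279073238373, -0.22231417894363403), 0.01562628708779812)
```

View pics/w10.png

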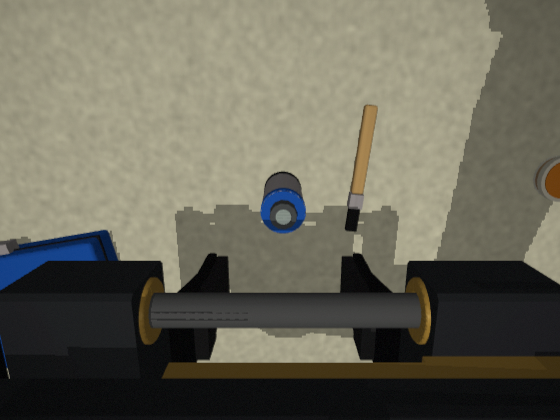

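```bash
python3 -m creep '[[0.6,-1,0,-25,0],[0.6,-2,0,-58,0],[0.6,-2,0,-88,0],[0.6,-2,0,-106,0],[0.6,-2,0,-112,0],[0.6,-2,0,-114,0],[0.6,-2,0,-114,0],[0.6,-2,0,-114,0]]'; python3 -m creep '[[0.3,0,0,0,0],[0.2,0,0,0,0],[0.2,0,0,0,0],[0.2,0,0,0,0],[0.2,0,0,0,0],[0.2,0,0,0,0],[0.2,0,0,0,0],[0.2,0,0,0,0]]'
```

```text
time_s: 26.65
tcp_pos: [0.4755, -0.2238, 0.0511]
ee_rot: [[0.047, -0.009, 0.999], [0.01, 1.0, 0.009], [-0.999, 0.01, 0.047]]
wrist_force: [0.2, 0.0, 0.1]
gripper_width: 0.599
time_s: 27.45
tcp_pos: [0.4756, -0.2239, 0.0514]
ee_rot: [[0.047, -0.01, 0.999], [0.01, 1.0, 0.009], [-0.999, 0.01, 0.047]]
wrist_force: [-0.5, -0.4, 4.4]
gripper_width: 0.335
```

```bash
python3 -m creep '[[0.2,0,0,15,0],[0.2,0,0,45,0],[0.2,10,12,75,0],[0.2,28,35,85,0],[0.2,46,57,85,0],[0.2,58,72,85,0],[0.2,63,78,85,0],[0.2,63,78,85,0]]'; python3 -m creep '[[0.2,12,15,0,0],[0.2,30,37,0,0],[0.2,48,59,0,0],[0.2,64,79,0,0],[0.2,74,91,0,0],[0.2,77,95,0,0],[0.2,77,95,0,0],[0.2,77,95,0,0]]'
python3 - <<'E'
from h import *
print(sense()["ee_rot"][:,0])
c,P,l,d=wristrel("blue");padfit(c,d,l)
cv2.imwrite("pics/w11.png",c["image"])
E
```

```text
time_s: 28.25
tcp_pos: [0.5384, -0.1453, 0.1355]
ee_rot: [[0.045, -0.011, 0.999], [0.011, 1.0, 0.01], [-0.999, 0.01, 0.045]]
wrist_force: [-0.3, 0.5, -1.4]
gripper_width: 0.34
time_s: 29.05
tcp_pos: [0.6145, -0.051, 0.1352]
ee_rot: [[0.044, -0.01, 0.999], [0.01, 1.0, 0.009], [-0.999, 0.01, 0.044]]
wrist_force: [-0.5, -1.3, -1.6]
gripper_width: 0.337
[ 0.04379664  0.01036544 -0.99898669]
lens [ 0.6096 -0.0496] n 497 rms 0.00052 shoulder z 0.1482 tcp [ 0.6146 -0.0512  0.1353]
pad [0.6039 0.0181 0.0235] rms 0.00554 pad-lens mm [-5.7 67.7]
pad [0.6031 0.0909 0.0236] rms 0.00723 pad-lens mm [ -6.5 140.5]
pad [ 0.6085 -0.0504  0.0234] rms 0.00579 pad-lens mm [-1.1 -0.8]
```

View pics/w11.png

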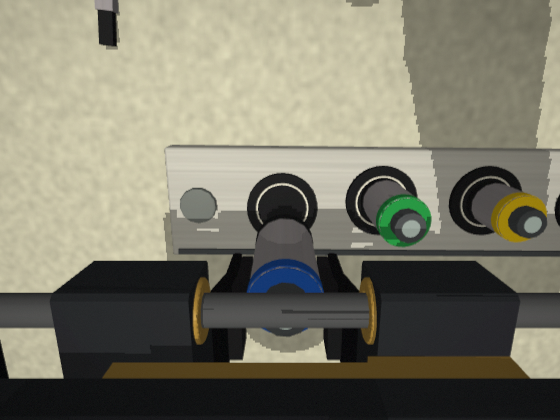

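Run:
```python
from h import *
from scipy.optimize import least_squares
c,P,l,d=wristrel("blue")
n,lab=cv2.connectedComponents(d);k=lab[180,282];m=(lab==k).astype(np.uint8)
cs,_=cv2.findContours(m,0,cv2.CHAIN_APPROX_NONE);q=max(cs,key=cv2.contourArea)[:,0].astype(float)
print(q.min(0),q.max(0))
q=q[q[:,1]<213];X=np.array([at_z(c,u,v,.02)[:2] for u,v in q])
for R in(None,.0242,.025):
    f=(lambda p:np.hypot(X[:,0]-p[0],X[:,1]-p[1])-p[2]) if R is None else (lambda p:np.hypot(X[:,0]-p[0],X[:,1]-p[1])-R)
    r=least_squares(f,[.61,-.05,.025],loss="soft_l1",f_scale=.0005);print(r.x.round(4),np.sqrt(np.mean(r.fun**2)).round(5),((r.x[:2]-l)*1e3).round(1))
```

```text
lens [ 0.6097 -0.0497] n 498 rms 0.0005 shoulder z 0.1484 tcp [ 0.6147 -0.0512  0.1355]
[248. 173.] [317. 233.]
[ 0.6094 -0.0503  0.024 ] 0.00022 [-0.2 -0.6]
[ 0.6096 -0.0503  0.025 ] 0.00023 [-0.  -0.6]
[ 0.6106 -0.0503  0.025 ] 0.00054 [ 1.  -0.6]
```

```bash
python3 -m creep '[[0.2,0,-0.5,-18,0],[0.2,0,-0.5,-38,0],[0.2,0,-0.5,-52,0],[0.2,0,-0.5,-58,0],[0.2,0,-0.5,-60,0],[0.2,0,-0.5,-61,0],[0.2,0,-0.5,-61,0],[0.2,0,-0.5,-61,0]]'; python3 -m creep '[[0.2,0,0,-0.4,0],[0.2,0,0,-0.8,0],[0.2,0,0,-1.2,0],[0.2,0,0,-1.5,0],[0.2,0,0,-1.5,0],[0.2,0,0,-1.5,0],[0.2,0,0,-1.5,0],[0.2,0,0,-1.5,0]]'
```

```text
time_s: 29.95
tcp_pos: [0.6151, -0.0516, 0.0753]
ee_rot: [[0.046, -0.01, 0.999], [0.011, 1.0, 0.009], [-0.999, 0.01, 0.046]]
wrist_force: [-0.6, -0.2, -1.4]
gripper_width: 0.338
time_s: 30.75
tcp_pos: [0.6152, -0.0516, 0.0738]
ee_rot: [[0.046, -0.01, 0.999], [0.011, 1.0, 0.009], [-0.999, 0.01, 0.046]]
wrist_force: [0.4, -0.4, -2.0]
gripper_width: 0.335
```

```bash
python3 -m creep '[[0.2,0,0,-0.3,0],[0.2,0,0,-0.6,0],[0.2,0,0,-0.9,0],[0.2,0,0,-1.2,0],[0.2,0,0,-1.2,0],[0.2,0,0,-1.2,0],[0.2,0,0,-1.2,0],[0.2,0,0,-1.2,0]]'
```

```text
time_s: 31.55
tcp_pos: [0.6152, -0.0516, 0.0726]
ee_rot: [[0.046, -0.009, 0.999], [0.011, 1.0, 0.009], [-0.999, 0.01, 0.046]]
wrist_force: [-0.4, -1.0, -2.5]
gripper_width: 0.338
```

```bash
python3 -m creep '[[0.2,0,0,-0.3,0],[0.2,0,0,-0.6,0],[0.2,0,0,-0.9,0],[0.2,0,0,-1.2,0],[0.2,0,0,-1.2,0],[0.2,0,0,-1.2,0],[0.2,0,0,-1.2,0],[0.2,0,0,-1.2,0]]'
```

```text
time_s: 32.35
tcp_pos: [0.6152, -0.0516, 0.0715]
ee_rot: [[0.046, -0.01, 0.999], [0.011, 1.0, 0.009], [-0.999, 0.01, 0.046]]
wrist_force: [-1.0, -0.7, -1.6]
gripper_width: 0.337
```

```bash
python3 -m creep '[[0.2,0,0,-0.3,0],[0.2,0,0,-0.6,0],[0.2,0,0,-0.9,0],[0.2,0,0,-1.2,0],[0.2,0,0,-1.2,0],[0.2,0,0,-1.2,0],[0.2,0,0,-1.2,0],[0.2,0,0,-1.2,0]]'
```

```text
time_s: 33.15
tcp_pos: [0.6153, -0.0516, 0.0715]
ee_rot: [[0.047, -0.01, 0.999], [0.01, 1.0, 0.01], [-0.999, 0.01, 0.047]]
wrist_force: [-3.1, 0.4, 6.5]
gripper_width: 0.336
```

```bash
python3 -m creep '[[0.36,0,0,0,0],[0.4,0,0,0,0],[0.5,0,0,0,0],[0.55,0,0,0,0],[0.55,0,0,0,0],[0.55,0,0,30,0],[0.55,0,0,65,0],[0.55,0,0,100,0]]'; python3 -m creep '[[0.55,0,-20,20,0],[0.55,-10,-50,20,0],[0.55,-25,-85,20,0],[0.55,-40,-120,20,0],[0.55,-55,-155,20,0],[0.55,-70,-190,20,0],[0.55,-85,-225,20,0],[0.55,-95,-250,20,0]]';  python3 -m creep '[[0.55,-15,-40,0,0],[0.55,-30,-80,0,0],[0.55,-45,-120,0,0],[0.55,-50,-130,0,0],[0.55,-50,-130,0,0],[0.55,-50,-130,0,0],[0.55,-50,-130,0,0],[0.55,-50,-130,0,0]]'
python3 - <<'E'
from h import *
c=capture("top");cv2.imwrite("pics/t4.png",c["image"])
s=capture("side");cv2.imwrite("pics/s4.png",s["image"])
g=dict(lens_red=(.609,.168),lens_yellow=(.607,.091),lens_green=(.607,.017),lens_blue=(.613,-.053))
for k,v in lenses(c,{k:.02 for k in g},g).items():print(k,v,"pad",g[k])
E
```

```text
time_s: 33.95
tcp_pos: [0.6151, -0.0517, 0.1722]
ee_rot: [[0.046, -0.01, 0.999], [0.01, 1.0, 0.01], [-0.999, 0.01, 0.046]]
wrist_force: [0.8, -0.7, 1.1]
gripper_width: 0.548
time_s: 34.75
tcp_pos: [0.5189, -0.3035, 0.1921]
ee_rot: [[0.045, -0.009, 0.999], [0.01, 1.0, 0.008], [-0.999, 0.01, 0.046]]
wrist_force: [-0.7, -0.7, 0.1]
gripper_width: 0.551
time_s: 35.55
tcp_pos: [0.4697, -0.4323, 0.1923]
ee_rot: [[0.046, -0.011, 0.999], [0.01, 1.0, 0.01], [-0.999, 0.01, 0.046]]
wrist_force: [-0.3, 0.6, -0.5]
gripper_width: 0.553
lens_red {'n': 198, 'circ': (0.6088, 0.1682, 0.0152), 'mid': [0.6083, 0.1681], 'nose': array([0.6086, 0.1681, 0.0571])} pad (0.609, 0.168)
lens_yellow {'n': 206, 'circ': (0.6071, 0.0907, 0.0153), 'mid': [0.6072, 0.0911], 'nose': array([0.607 , 0.0909, 0.0692])} pad (0.607, 0.091)
lens_green {'n': 217, 'circ': (0.6056, 0.016, 0.0153), 'mid': [0.6052, 0.0165], 'nose': array([0.6051, 0.0161, 0.081 ])} pad (0.607, 0.017)
lens_blue {'n': 215, 'circ': (0.6129, -0.0534, 0.0153), 'mid': [0.6128, -0.0533], 'nose': array([ 0.6128, -0.053 ,  0.0933])} pad (0.613, -0.053)
```

View pics/t4.png

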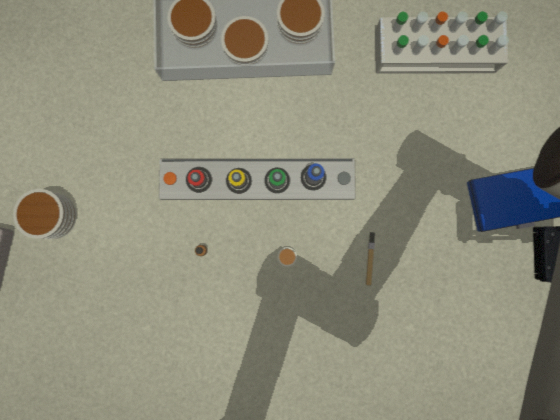

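View pics/s4.png

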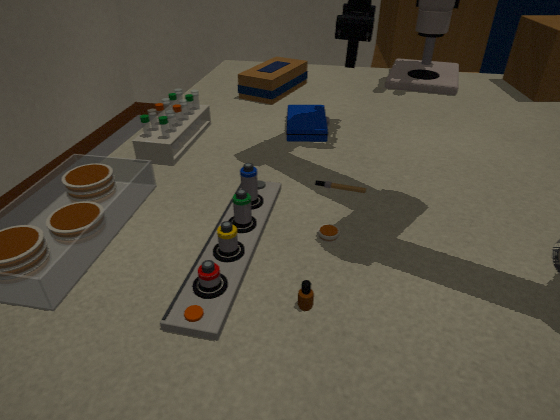

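All four stand upright and in order, and the dish looks unmoved. I'll check the dish numerically, then hand in.

Run:
```python
from h import *
a=cv2.imread("pics/top0.png");b=cv2.imread("pics/t4.png")
for im in(a,b):
    h=cv2.cvtColor(im,cv2.COLOR_BGR2HSV)[242:272,272:302];m=cv2.inRange(h,(5,110,40),(20,255,255));ys,xs=np.nonzero(m);print(len(xs),xs.mean()+272,ys.mean()+242)
print(sense()["time_s"]);print(finish_job())
```

```text
175 286.68 256.2914285714286
185 286.7891891891892 256.45405405405404
35.65
the job is handed in; nothing more can be done
None
```

The four objectives stand upright on the rail in the order asked. Red is on pad_a next to the orange button, then yellow on pad_b, green on pad_c and blue on pad_d. I lowered each one until it touched its pad at about 3–7 N, then released it. The job was handed in at 35.7 s with the arm clear.

Last checks with the top camera:
- **Centring:** red, yellow and blue are within about 1 mm of their pad centres. Green is about 2 mm off towards the robot. The wrist camera put it at about 1 mm, and I left it there because that is within the calibration error.
- **Heights:** the nose tops read 57, 69, 81 and 93 mm, about 1 mm under what they should be standing on the pads.
- **Dish:** it moved less than 0.2 px (about 0.3 mm) in the image, which is within measurement noise. The bottle and brush look unmoved.

The gripper's tilt drifted to about 2.6° over the moves. The lenses stayed upright in the grip, and nothing was mended or regrasped.

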